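Fill the vial carrier and hang it on the hook

ROBOT

A 7-joint arm with a two-finger parallel gripper is mounted at the origin on the work surface. World frame = base frame: x ahead of the robot, y to its left, z up, the work surface at z = 0. Lengths are in m, angles in rad, forces in N, time in s.
With the tool pointing down it reaches from about 0.425 to 0.8 m from the base axis. Payload 8.3 kg.
Tool frame: the origin (TCP) lies at the very end of the fingers, on their centre line; the grasp point (between the pads) lies manip.hold_point_z behind it (manip.hold_point_z is the distance from the TCP to the grasp point, in m); z points along the fingers, y is the line along which they close (so a half turn about z gives the same grasp; the last joint's range is limited). The gripper opens to 85 mm and grips with 20 to 120 N. Pads are 22 mm wide; open, the fingers measure 114 mm over their backs; the gripper's body (76 mm by 85 mm) begins 54 mm behind the grasp point. The pads swing forward as they close: fully open they stand 13 mm farther back than shut.
Start: joints at [1.102, 0.383, 0.016, 1.37, -0.006, 1.388, -0.046], TCP at [0.247, -0.574, 0.231] pointing down, gripper open.
Joint ranges: [-2.95, 2.95], [-0.25, 2.06], [-1.52, 1.56], [0.18, 2.33], [-1.44, 4.58], [0.02, 2.06], [-3.01, 3.01]. Speed limits (rad/s): [2.39, 2.39, 3.01, 3.01, 3.14, 3.14, 3.14].

INTERFACE

Orientations are given as a unit quaternion [x, y, z, w].
In Python, from bench import get_obs, read_camera, camera_info, ticket, search_frame, regions_of, manip gives the robot as it stands.
- The arm moves only by the tool move_arm, never from a script. Its argument "rows" is a list of rows, each a list of 4 numbers: the shift along the tool's x, y, z each as a share of 100 mm, from -1 to 1, then the turn about the tool's z as a share of pi rad, from -1 to 1. A call has 1 to 8 rows; each row shifts and turns the commanded pose from where the row before left it, along the tool's axes as they then stand; what a row does not reach is not made up. A row lasts 1/8 s, in which the tool goes at most 62.5 mm and 10.7 degrees, less where a joint would pass 70% of its speed; a pose out of reach is approached as far as the arm can. A call with a number of a shift or a turn outside -1 to 1 is refused whole. A call with a gripper value outside its range is refused whole. "claw" is the opening, from -1 (shut) to 1 (fully open), set as the call begins (left out, the last holds). The fingers move at their own pace and stop on an object; the grip force is fixed at half the most. Time passes only in rows, so rows that do not move let the fingers close. It gives the time, the measured TCP pose, the force, the opening and the grip force at its end, in the units of the state.
- get_obs(): the state, without advancing time (a new reading comes with each control period).
- read_camera(name): name is "side" or "top"; returns (picture, depth): 480x640x3 uint8, blue, green, red; 480x640 float32, m along the optical axis (not along the pixel's ray), 0 where there is no reading.
- camera_info(name): a dict with "K" (3x3 intrinsics, pixels), "R" (3x3) and "t" (3): a world point X has camera coordinates R X + t. Camera axes: x right, y down, z forward; pixel columns grow to the right and rows downward; lengths in m; the calibration is good to about 2 mm. A picture is of the moment at which its call begins. camera_info takes no time and is no camera call.
- ticket.close_job(): hands the job in; it is judged then, once.
Trained networks look in the newest picture that a camera, given by its name, has taken for a name from the list of things; names that differ only in an ending like _2 or _b are one class to them, and where a whole thing is asked for, a point or a joint stands for the part that bears it (a point fixed in the world has none). Each returns a list of dicts, best first, with "score" (0 to 1); they miss things now and then, are a little off and sometimes report something else, mostly with a low value. They report only what shows in the picture. A call takes as long as a camera call.
- search_frame(camera, thing): "centre" ([column, row] in pixels, amid what is visible of it).
- regions_of(camera, thing): "region" (480x640 bool, what is visible of it) and "centre" ([column, row] in pixels, amid what is visible of it).
The state is a dict: "time_s": time; "joint_positions": joint angles; "joint_velocities": joint speeds; "joint_efforts": joint torques, N m; "tcp_pos": TCP position; "orientation": TCP orientation; "ft_force": force on the tool from outside, world axes, zero at the start; "torque": the same for the moment, N m; "opening": finger opening in m; "gripper_force": force on a finger pad.
Only numpy, scipy, OpenCV 4.12 (cv2) and the standard library are available. Lean on these libraries where they do the work, as an engineer would, in place of code of your own. Each camera call takes 0.05 s, during which the arm holds its last target. There are 200 camera calls.

TASK

Fill each empty pocket of the blue carrier, while it stands on the bench, with a green-capped spare from the grey rack, pushed fully down; leave the spare that is left over and the red-capped standard in the rack. Then hang the full carrier gently by the eye of its handle in the crook of the hook, clear of the bench, and leave it hanging still. Knock over or shove none of the other things on the bench.

Things in the scene. Friction and masses are not known exactly. Their poses are not given: they have to be found in the camera images.
- carrier: blue block, 104 (x) x 136 (y) x 40 mm, 0.35 kg; four wells 24 mm wide, 34 deep, two of them hold vials. Bail handle, 8 mm bar, in plane x=0: posts at y=+-62, level bars (centre 113 mm up) from there to y=+-20, a raised eye between. Pinch a level bar at about y=+-38, fingers closing along x, tips above the vials (90 mm). Vials: close along y. Origin: centre of underside, z up
- carrier_eye (a point): centre of the bar at the top of the handle's raised eye (flat over y=+-11 mm), 125 mm above the carrier's underside; axes as the carrier's
- rack: grey rack of spares, fixed, 110 x 110 x 40 mm, with four round wells at x = +-27, y = +-27 mm, 24 mm across, 34 mm deep; it holds three green-capped spare vials and the red-capped standard, in any order. Origin: centre of the underside
- stand: hook stand bolted down: grey base plate 130 x 110 x 10 mm (x -45 to +85), steel post 16 mm thick, 230 high at its origin; hook of 8 mm bar in its x-z plane leaves the post at 225 mm height towards the stand's -x, slopes down to the crook 95 mm out (bar centre 200 mm high) and turns up to a round tip 118 mm out, top 232 mm high. Origin: foot of the post
- hook_seat (a point): centre of the hook's bar at the lowest point of its crook, 200 mm above the bench; axes as the stand's (x from the tip to the post). A carrier hung here has its eye's bar 8 mm higher, across the hook
- pocket0 (a point): centre of the floor of carrier well 0, 34 mm below its mouth, at carrier x = -34, y = -30 mm
- pocket1 (a point): centre of the floor of carrier well 1, 34 mm below its mouth, at carrier x = -34, y = 30 mm
- pocket2 (a point): centre of the floor of carrier well 2, 34 mm below its mouth, at carrier x = 34, y = -30 mm
- pocket3 (a point): centre of the floor of carrier well 3, 34 mm below its mouth, at carrier x = 34, y = 30 mm
- well0 (a point): centre of the floor of rack well 0, 34 mm below its mouth
- well1 (a point): centre of the floor of rack well 1, 34 mm below its mouth
- well2 (a point): centre of the floor of rack well 2, 34 mm below its mouth
- well3 (a point): centre of the floor of rack well 3, 34 mm below its mouth
- vial0: green-capped glass vial, 20 mm across and 84 mm high (the cap is the top 18 mm), about 30 g; origin: centre of its underside; seated in a well its top is 90 mm above the bench. Starts in the carrier
- vial1: green-capped glass vial, 20 mm across and 84 mm high (the cap is the top 18 mm), about 30 g; origin: centre of its underside; seated in a well its top is 90 mm above the bench. Starts in the carrier
- vial2: green-capped glass vial, 20 mm across and 84 mm high (the cap is the top 18 mm), about 30 g; origin: centre of its underside; seated in a well its top is 90 mm above the bench. A spare: starts in the rack
- vial3: green-capped glass vial, 20 mm across and 84 mm high (the cap is the top 18 mm), about 30 g; origin: centre of its underside; seated in a well its top is 90 mm above the bench. A spare: starts in the rack
- vial4: green-capped glass vial, 20 mm across and 84 mm high (the cap is the top 18 mm), about 30 g; origin: centre of its underside; seated in a well its top is 90 mm above the bench. A spare: starts in the rack
- standard: red-capped glass vial, same size, starts in the rack and stays there
- reagent: amber reagent bottle, 66 mm across, 170 mm high, loose bystander; origin: centre of its underside
- beaker: open glass beaker, 68 mm across, 85 mm high, loose bystander; origin: centre of its underside
- jar: white jar with blue lid, 60 mm across, 90 mm high, loose bystander; origin: centre of its underside
- flask: greenish conical flask, 84 mm across its foot, 145 mm high, loose bystander; origin: centre of its underside
- petri: pair of petri dishes, 90 mm across, 30 mm high, loose bystander; origin: centre of its underside

How it is judged:
By the outcome, as a careful person would: the job done as asked, in the order asked, and still so for the second after the job is handed in, with the robot touching nothing.
It also fails if it takes over 72 s, if anything falls off the work surface, if the arm or the gripper's body presses on something with over 40 N, if the wrist force passes 120 N, or if a joint passes its speed limit or range.

## Working session

There is one attempt and no reset: what is moved stays moved. The work goes in short steps, Python scripts to look and compute and a tool call to move; the robot and the scene stay as the last step left them, time stands still between calls to the robot, and variables do not carry over. Pictures are saved under pics/ and viewed, at most 14 in all, crops included, and the job is handed in when it is done.

Besides the shell and the picture viewer there is one more tool, called as a command line: name --pt "numbers of a row" for each row, then --argument value for the rest. move_arm: Moves the arm, as the interface text tells. Its arguments: {"type":"object","properties":{"rows":{"type":"array","items":{"type":"array","items":{"type":"number","minimum":-1,"maximum":1}}},"claw":{"type":"number"}},"required":["rows"]}

```bash
mkdir -p pics; ls
cat > h.py <<'E'
import numpy as np, cv2
from bench import *
def w(cam,u,v,d):
    c=camera_info(cam);K=np.array(c["K"]);R=np.array(c["R"]);t=np.array(c["t"])
    p=np.linalg.inv(K)@np.array([u,v,1.0])*d
    return R.T@(p-t)
def atz(cam,u,v,z):
    c=camera_info(cam);K=np.array(c["K"]);R=np.array(c["R"]);t=np.array(c["t"])
    r=R.T@(np.linalg.inv(K)@np.array([u,v,1.0]));o=-R.T@t
    return o+r*(z-o[2])/r[2]
def cloud(cam,D):
    c=camera_info(cam);K=np.array(c["K"]);R=np.array(c["R"]);t=np.array(c["t"])
    v,u=np.mgrid[0:480,0:640]
    P=np.stack([(u-K[0,2])/K[0,0]*D,(v-K[1,2])/K[1,1]*D,D],-1)
    return (P-t)@R
def proj(cam,X):
    c=camera_info(cam);p=np.array(c["K"])@(np.array(c["R"])@np.array(X)+np.array(c["t"]));return p[:2]/p[2]
E
python3 - <<'E'
from h import *
np.set_printoptions(precision=3,suppress=True)
for c in("top","side"):
    im,D=read_camera(c);cv2.imwrite(f"pics/{c}0.png",im);np.savez(f"{c}0.npz",im=im,D=D)
    i=camera_info(c);print(c,np.array(i["K"]).tolist(),-np.array(i["R"]).T@np.array(i["t"]))
    P=cloud(c,D)
    for n in["carrier","rack","stand","vial0","standard","reagent","beaker","jar","flask","petri","carrier_eye","hook_seat","pocket0","well0"]:
        for r in search_frame(c,n)[:6]:
            u,v=np.array(r["centre"]);print(n,round(r["score"],2),np.array([u,v]),P[int(v),int(u)])
print(manip.hold_point_z,[a for a in dir(manip) if a[0]!='_'],get_obs())
E
```

```text
pics
top [[472.877336108923, 0.0, 312.6211434205196], [0.0, 472.877336108923, 233.28868861480368], [0.0, 0.0, 1.0]] [ 0.331 -0.026  1.076]
carrier 0.93 [424.7 257.7] [ 0.476 -0.256  0.117]
rack 0.72 [320.  259.6] [ 0.486 -0.044  0.04 ]
stand 0.75 [174.6 193.1] [0.654 0.296 0.005]
stand 0.16 [136.5 291.8] [0.423 0.362 0.032]
vial0 0.62 [452.2 263. ] [ 0.466 -0.321  0.088]
standard 0.68 [333.  247.8] [ 0.504 -0.071  0.09 ]
standard 0.5 [411.4 244.2] [ 0.508 -0.236  0.089]
standard 0.43 [300.  263.3] [ 0.471 -0.001  0.093]
reagent 0.8 [279.1 165.4] [0.675 0.041 0.127]
reagent 0.16 [465.5 161.2] [ 0.698 -0.371  0.073]
beaker 0.71 [244.  320.4] [0.357 0.128 0.   ]
beaker 0.61 [177.  189.5] [0.642 0.269 0.074]
jar 0.66 [355.7 165.1] [ 0.686 -0.123  0.09 ]
flask 0.58 [468.5 160.8] [ 0.697 -0.376  0.08 ]
petri 0.76 [139.3 292.2] [0.421 0.356 0.029]
carrier_eye 0.6 [423.6 257.9] [ 0.476 -0.254  0.116]
hook_seat 0.67 [176.7 188.9] [0.641 0.268 0.085]
hook_seat 0.18 [332.8 244.3] [ 0.511 -0.069  0.087]
pocket0 0.64 [423.7 256.9] [ 0.478 -0.254  0.117]
well0 0.93 [316.2 259.5] [ 0.486 -0.035  0.
[... 1239 characters left out ...]
hook_seat 0.84 [352.9 166.7] [0.643 0.267 0.053]
pocket0 0.87 [304.1 387.8] [ 0.486 -0.288  0.039]
well0 0.64 [298.3 284. ] [ 0.49  -0.058  0.038]
0.0187 ['Unreachable', 'hold_point_z'] {'time_s': 1.5, 'joint_positions': array([ 1.102,  0.383,  0.016,  1.37 , -0.006,  1.388, -0.047]), 'joint_velocities': array([ 0.001, -0.   , -0.   , -0.001, -0.001, -0.   , -0.001]), 'joint_efforts': array([  0.   , -62.733,   0.843, -37.207,   0.016,   0.003,   0.   ]), 'tcp_pos': array([ 0.247, -0.574,  0.231]), 'orientation': array([ 0.979,  0.202,  0.   , -0.   ]), 'ft_force': array([-0.688, -0.146, -0.437]), 'torque': array([ 0.035, -0.011,  0.041]), 'gripper_force': 0.0, 'opening': 0.0854381331902557}
```

View pics/top0.png

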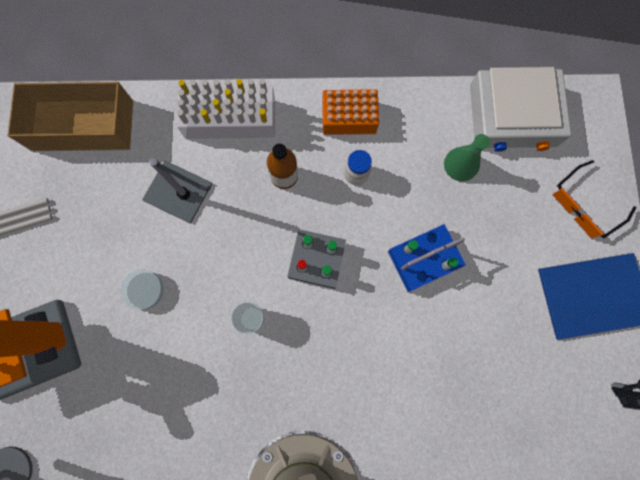

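View pics/side0.png

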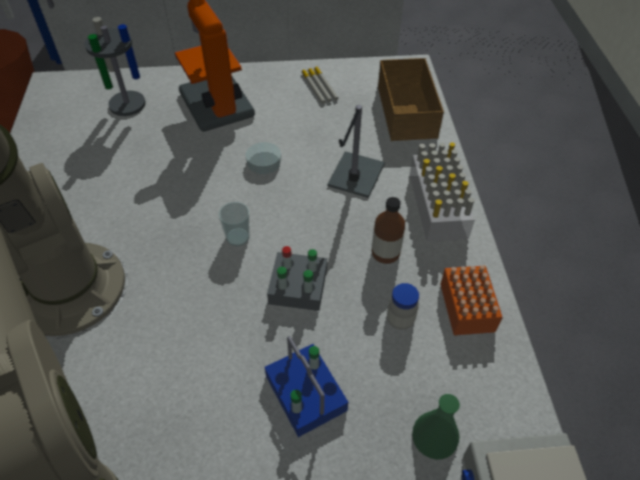

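Both pictures show the carrier at top (425,258), its vials at (412,246) and (453,263) and empty pockets at about (433,237) and (422,276). The rack is at (318,260) with red at (302,265). The stand is at (180,190).

```bash
cat > m.py <<'E'
from h import *
from scipy.optimize import minimize
np.set_printoptions(precision=4,suppress=True)
a=np.load("top0.npz");im,D=a["im"],a["D"];P=cloud("top",D)
hsv=cv2.cvtColor(im,cv2.COLOR_BGR2HSV);H,S,V=cv2.split(hsv)
# carrier top face
def rect(mask,z):
    v,u=np.nonzero(mask);Q=np.array([atz("top",x,y,z)[:2] for x,y in zip(u,v)])
    return cv2.minAreaRect((Q*1000).astype(np.float32)),len(Q)
box=np.zeros((480,640),bool);box[215:300,380:475]=1
m=box&(H>100)&(H<130)&(S>150)&(abs(P[...,2]-.04)<.006);print("carrier",rect(m,.04))
box[:]=0;box[225:295,282:352]=1
m=box&(S<60)&(abs(P[...,2]-.04)<.006);print("rack",rect(m,.04))
def caps(mask,name):
    n,l,s,c=cv2.connectedComponentsWithStats(mask.astype(np.uint8))
    for i in range(1,n):
        if s[i,4]>15: 
            q=P[l==i];z=q[:,2]
            print(name,s[i,4],c[i],atz("top",*c[i],.088)[:2],np.median(q[z>.08],0) if (z>.08).any() else None)
box[:]=0;box[215:300,282:475]=1
caps(box&(H>45)&(H<80)&(S>120)&(V>50),"green")
caps(box&((H<8)|(H>172))&(S>140),"red")
# stand
box[:]=0;box[140:230,130:230]=1
m=box&(P[...,2]>.004)&(P[...,2]<.02)&(V<140);print("plate",rect(m,.01))
m=box&(P[...,2]>.1);v,u=np.nonzero(m)
for k in np.argsort(u)[::8]: print(u[k],v[k],P[v[k],u[k]])
m=np.zeros_like(box);m[215:300,380:475]=1;m&=P[...,2]>.1
q=P[m];print("handle",len(q),q.mean(0));e,vec=np.linalg.eigh(np.cov(q[:,:2].T));print(vec[:,1],np.degrees(np.arctan2(vec[1,1],vec[0,1])),q[:,2].max())
E
python3 m.py
python3 - <<'E'
import cv2
a=cv2.imread('pics/top0.png')[140:235,125:230];b=cv2.imread('pics/side0.png')[90:205,310:400]
a=cv2.resize(a,(420,380),interpolation=3);b=cv2.resize(b,(297,380),interpolation=3)
cv2.imwrite('pics/st.png',cv2.hconcat([a,b]))
E
```

```text
carrier (((487.80438232421875, -281.2073974609375), (101.05365753173828, 136.11874389648438), 23.851909637451172), 2006)Traceback (most recent call last):
  File "m.py", line 13, in <module>
    m=box&(S<60)&(abs(P[...,2]-.04)<.006);print("rack",rect(m,.04))
                                                       ~~~~^^^^^^^
  File "m.py", line 8, in rect
    v,u=np.nonzero(mask);Q=np.array([atz("top",x,y,z)[:2] for x,y in zip(u,v)])
                                     ~~~^^^^^^^^^^^^^
  File "h.py", line 8, in atz
    c=camera_info(cam);K=np.array(c["K"]);R=np.array(c["R"]);t=np.array(c["t"])
ValueError: time passes only in moves, steps and waits
```

View pics/st.png

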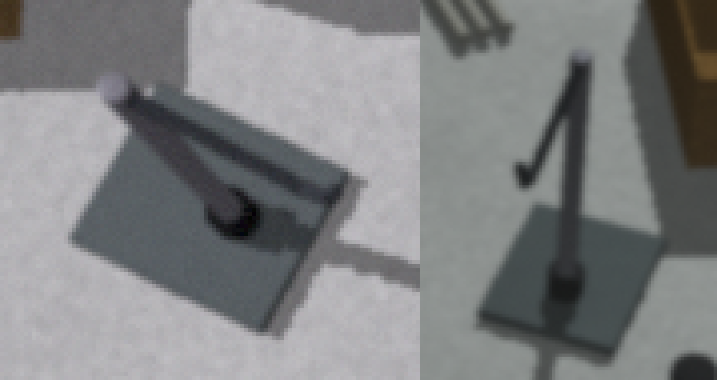

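```bash
python3 - <<'E'
import re
s=open('h.py').read()
s=s.replace("from bench import *","from bench import *\nimport json,os\n_ci=camera_info\nif not os.path.exists('ci.json'): json.dump({c:{k:np.array(v).tolist() for k,v in _ci(c).items() if k in 'KRt'} for c in('top','side')},open('ci.json','w'))\n_C=json.load(open('ci.json'))\ndef camera_info(c): return _C[c]")
open('h.py','w').write(s)
E
python3 m.py
```

```text
carrier (((487.80438232421875, -281.2073974609375), (101.05365753173828, 136.11874389648438), 23.851909637451172), 2006)
rack (((489.04510498046875, -36.01483917236328), (109.95368194580078, 110.62548828125), 76.34017944335938), 1981)
green 70 [307.2    239.3429] [ 0.5218 -0.0165] [ 0.5218 -0.0162  0.0891]
green 68 [331.9412 245.0294] [ 0.5087 -0.0689] [ 0.5085 -0.0689  0.0895]
green 62 [412.3387 244.9516] [ 0.5063 -0.2394] [ 0.506  -0.2389  0.0891]
green 61 [452.3443 262.377 ] [ 0.4678 -0.3215] [ 0.4682 -0.3206  0.0892]
green 67 [326.2985 269.3731] [ 0.457  -0.0558] [ 0.4572 -0.0553  0.0899]
red 67 [301.3433 264.0149] [ 0.4691 -0.0035] [ 0.4689 -0.0029  0.0894]
plate (((681.2991943359375, 292.1452331542969), (224.53451538085938, 197.86572265625), 85.74798583984375), 1970)
130 151 [ 0.3314 -0.0262  1.0757]
145 203 [ 0.3314 -0.0262  1.0757]
150 161 [0.649  0.2762 0.2311]
151 161 [0.6489 0.2743 0.2312]
152 158 [0.6552 0.2731 0.2302]
153 164 [0.6441 0.2714 0.2279]
154 168 [0.6404 0.2732 0.2162]
155 160 [0.651  0.2671 0.2306]
155 164 [0.6428 0.2665 0.2312]
156 168 [0.6418 0.2708 0.212 ]

[... 1112 characters left out ...]
.2115]
182 178 [0.6206 0.2198 0.2129]
183 221 [ 0.3314 -0.0262  1.0757]
185 177 [0.6224 0.214  0.2134]
187 181 [0.6146 0.2101 0.2125]
188 219 [ 0.3314 -0.0262  1.0757]
189 179 [0.6195 0.2072 0.2096]
191 182 [0.6131 0.2029 0.2106]
193 181 [0.6167 0.2004 0.2057]
195 160 [ 0.3314 -0.0262  1.0757]
196 185 [0.6083 0.1942 0.2064]
197 184 [0.6104 0.1924 0.2061]
199 187 [0.6049 0.1888 0.2044]
200 185 [0.6091 0.1872 0.2037]
202 189 [0.6004 0.1826 0.2057]
203 186 [0.6062 0.1808 0.2061]
205 188 [0.5979 0.1736 0.22  ]
207 190 [0.5927 0.1688 0.2239]
208 188 [0.5932 0.1646 0.2348]
223 158 [ 0.3314 -0.0262  1.0757]
handle 284 [ 0.4669 -0.2467  0.24  ]
[-0.51    0.8601] 120.66671573682503 1.0757110768279583
```

move_arm --pt "0.44 -0.36 0 0" --pt "0.44 -0.36 0 0" --pt "0.44 -0.36 0 0" --pt "0.44 -0.36 0 0" --pt "0.44 -0.36 0 0" --pt "0.44 -0.36 0 0" --pt "0.44 -0.36 0 0" --pt "0.44 -0.36 0 0" --claw -0.1

```text
time_s: 2.5
tcp_pos: [0.4571, -0.169, 0.2317]
orientation: [0.98, 0.201, 0.0, 0.0]
ft_force: [0.8, -0.9, -0.8]
opening: 0.0382
gripper_force: 0.0
```

move_arm --pt "0.44 -0.36 0 0" --pt "0.44 -0.36 0 0" --pt "0 0 0.5 0" --pt "0 0 0.5 0" --pt "0 0 0 0" --pt "0 0 0 0"

```text
time_s: 3.25
tcp_pos: [0.5099, -0.0699, 0.1333]
orientation: [0.98, 0.201, 0.001, 0.0]
ft_force: [0.4, 0.5, 1.3]
opening: 0.0382
gripper_force: 0.0
```

```bash
cat > go.py <<'E'
import sys;from bench import get_obs
import numpy as np
from scipy.spatial.transform import Rotation as R
o=get_obs();r=R.from_quat(o["orientation"]);t=np.array([float(a) for a in sys.argv[1:4]])
print("t",o["time_s"],"tcp",o["tcp_pos"].round(4),"xang",np.degrees(np.arctan2(*r.as_matrix()[[1,0],0])).round(2),"tilt",r.as_matrix()[:,2].round(3))
print("shares",(r.inv().apply(t-o["tcp_pos"])*10).round(3),"F",o["ft_force"].round(1),"open",round(o["opening"],4),"j",o["joint_positions"].round(2))
E
python3 go.py .509 -.0688 .062
```

```text
t 3.25 tcp [ 0.5099 -0.0699  0.1333] xang 23.24 tilt [ 0.002 -0.    -1.   ]
shares [-0.005 -0.014  0.713] F [0.4 0.5 1.3] open 0.0382 j [ 0.43  0.25 -0.41  1.79  0.11  1.12 -1.18]
```

move_arm --pt "-0.005 -0.015 0.35 0" --pt "0 0 0.36 0" --pt "0 0 0 0"

```text
time_s: 3.62
tcp_pos: [0.5075, -0.0688, 0.0605]
orientation: [0.98, 0.201, -0.001, -0.0]
ft_force: [0.0, -0.6, 0.5]
opening: 0.0386
gripper_force: 0.0
```

move_arm --pt "0 0 0 0" --pt "0 0 0 0" --pt "0 0 0 0" --pt "0 0 0 0" --pt "0 0 0 0" --claw -1

```text
time_s: 4.25
tcp_pos: [0.51, -0.0687, 0.0631]
orientation: [0.979, 0.201, 0.002, 0.001]
ft_force: [-0.7, 0.2, 7.8]
opening: 0.0179
gripper_force: 58.7
```

move_arm --pt "0 0 -0.3 0" --pt "0 0 -0.4 0" --pt "0 0 -0.4 0" --pt "0 0 -0.4 0" --pt "0 0 0 0"

```text
time_s: 4.88
tcp_pos: [0.5102, -0.0686, 0.2153]
orientation: [0.979, 0.202, 0.004, 0.002]
ft_force: [0.1, 0.6, -0.8]
opening: 0.0182
gripper_force: 58.8
```

```bash
python3 go.py .5306 -.2945 .15
```

```text
t 4.875 tcp [ 0.5102 -0.0686  0.2153] xang 23.26 tilt [ 0.009 -0.002 -1.   ]
shares [-0.71   2.153  0.659] F [ 0.1  0.6 -0.8] open 0.0182 j [ 0.44  0.17 -0.41  1.69  0.07  1.29 -1.15]
```

move_arm --pt "-0.175 0.54 0 0" --pt "-0.175 0.54 0 0" --pt "-0.175 0.54 0 0" --pt "-0.175 0.535 0 0" --pt "0 0 0 0" --pt "0 0 0 0"

```text
time_s: 5.62
tcp_pos: [0.5285, -0.2938, 0.21]
orientation: [0.979, 0.201, -0.0, -0.001]
ft_force: [-0.1, -0.4, -0.3]
opening: 0.0178
gripper_force: 58.9
```

```bash
cat > look.py <<'E'
from h import *
import sys
n=sys.argv[1]
im,D=read_camera("top");np.savez(f"t{n}.npz",im=im,D=D)
r=[float(a) for a in sys.argv[2:6]]
a=im[int(r[1]):int(r[3]),int(r[0]):int(r[2])]
im2,D2=read_camera("side");np.savez(f"s{n}.npz",im=im2,D=D2)
q=[int(a) for a in sys.argv[6:10]];b=im2[q[1]:q[3],q[0]:q[2]]
f=lambda x:cv2.resize(x,(int(x.shape[1]*400/x.shape[0]),400),interpolation=3)
c=cv2.hconcat([f(a),f(b)]);c=c[:,:800];cv2.imwrite(f"pics/l{n}.png",c)
E
python3 look.py 1 370 200 480 300 250 310 370 440; python3 go.py .5316 -.2945 .062
```

```text
t 5.725 tcp [ 0.529  -0.2925  0.2104] xang 23.38 tilt [ 0.     0.001 -1.   ]
shares [0.015 0.029 1.484] F [-0.5  0.1 -0.2] open 0.0186 j [ 0.66  0.36 -0.27  1.45  0.1   1.34 -0.78]
```

View pics/l1.png

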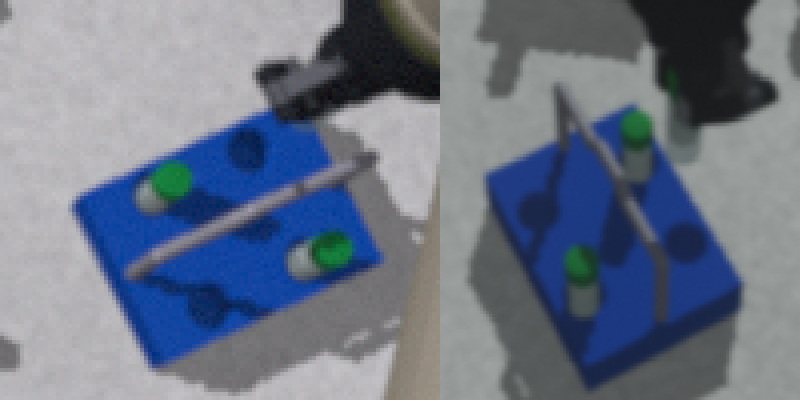

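move_arm --pt "0.01 0.015 0.3 0" --pt "0 0 0.4 0" --pt "0 0 0.3 0" --pt "0 0 0.1 0" --pt "0 0 0.1 0" --pt "0 0 0.1 0"

```text
time_s: 6.48
tcp_pos: [0.5312, -0.295, 0.0814]
orientation: [0.979, 0.202, 0.001, 0.001]
ft_force: [0.2, -0.3, -0.7]
opening: 0.0179
gripper_force: 59.3
```

move_arm --pt "0 0 0.05 0" --pt "0 0 0.05 0" --pt "0 0 0.05 0" --pt "0 0 0.04 0" --pt "0 0 0 0"

```text
time_s: 7.1
tcp_pos: [0.5308, -0.2953, 0.0632]
orientation: [0.979, 0.202, 0.001, 0.001]
ft_force: [-4.3, 2.8, 13.8]
opening: 0.0183
gripper_force: 61.0
```

```bash
python3 go.py .5316 -.2945 .062
```

```text
t 7.1 tcp [ 0.5308 -0.2953  0.0632] xang 23.26 tilt [ 0.002 -0.001 -1.   ]
shares [ 0.01  -0.004  0.012] F [-4.3  2.8 13.8] open 0.0183 j [ 0.65  0.49 -0.26  1.62  0.14  1.05 -0.81]
```

move_arm --pt "0 0 0.02 0" --pt "0 0 0 0"

```text
time_s: 7.35
tcp_pos: [0.5316, -0.2952, 0.0631]
orientation: [0.979, 0.202, 0.002, 0.001]
ft_force: [-7.6, 4.4, 25.2]
opening: 0.0182
gripper_force: 62.6
```

move_arm --pt "0 0 0 0" --pt "0 0 0 0" --pt "0 0 0 0" --pt "0 0 -0.3 0" --pt "0 0 -0.4 0" --pt "0 0 -0.4 0" --pt "0 0 -0.41 0" --pt "0 0 0 0" --claw -0.1

```text
time_s: 8.35
tcp_pos: [0.5319, -0.296, 0.2142]
orientation: [0.979, 0.201, 0.003, 0.002]
ft_force: [0.3, -0.1, -0.1]
opening: 0.0387
gripper_force: 0.0
```

```bash
python3 go.py .5206 -.0164 .15
```

```text
t 8.35 tcp [ 0.5319 -0.296   0.2142] xang 23.25 tilt [ 0.006 -0.003 -1.   ]
shares [ 0.997 -2.617  0.633] F [ 0.3 -0.1 -0.1] open 0.0387 j [ 0.66  0.37 -0.27  1.44  0.1   1.34 -0.78]
```

move_arm --pt "0.205 -0.52 0 0" --pt "0.205 -0.52 0 0" --pt "0.205 -0.52 0 0" --pt "0.205 -0.515 0 0" --pt "0.205 -0.515 0 0" --pt "0 0 0.3 0" --pt "0 0 0.3 0" --pt "0 0 0 0"

```text
time_s: 9.35
tcp_pos: [0.5198, -0.0168, 0.1473]
orientation: [0.979, 0.202, -0.003, -0.001]
ft_force: [0.1, -0.5, -0.1]
opening: 0.0387
gripper_force: 0.0
```

```bash
python3 go.py .5216 -.0162 .062
```

```text
t 9.35 tcp [ 0.5198 -0.0168  0.1473] xang 23.27 tilt [-0.006  0.001 -1.   ]
shares [0.024 0.004 0.853] F [ 0.1 -0.5 -0.1] open 0.0387 j [ 0.34  0.25 -0.43  1.75  0.11  1.16 -1.29]
```

move_arm --pt "0 0 0.4 0" --pt "0 0 0.3 0" --pt "0 0 0.2 0" --pt "0 0 0 0"

```text
time_s: 9.85
tcp_pos: [0.5214, -0.0169, 0.0598]
orientation: [0.98, 0.201, -0.001, -0.0]
ft_force: [-0.4, -0.5, 1.1]
opening: 0.0384
gripper_force: 0.0
```

move_arm --pt "0 0 0 0" --pt "0 0 0 0" --pt "0 0 0 0" --pt "0 0 0 0" --pt "0 0 0 0" --claw -1

```text
time_s: 10.48
tcp_pos: [0.5232, -0.0167, 0.0618]
orientation: [0.979, 0.202, 0.001, 0.0]
ft_force: [-0.3, 0.5, 6.1]
opening: 0.0182
gripper_force: 58.9
```

move_arm --pt "0 0 -0.3 0" --pt "0 0 -0.4 0" --pt "0 0 -0.4 0" --pt "0 0 -0.4 0" --pt "0 0 0 0"

```text
time_s: 11.1
tcp_pos: [0.5239, -0.0166, 0.2142]
orientation: [0.979, 0.202, 0.003, 0.001]
ft_force: [1.4, -0.6, -0.4]
opening: 0.0181
gripper_force: 58.6
```

```bash
python3 go.py .4442 -.2671 .21
```

```text
t 11.1 tcp [ 0.5239 -0.0166  0.2142] xang 23.26 tilt [ 0.007 -0.001 -1.   ]
shares [-1.722  1.987  0.038] F [ 1.4 -0.6 -0.4] open 0.0181 j [ 0.35  0.2  -0.44  1.66  0.09  1.29 -1.27]
```

move_arm --pt "-0.34 0.4 0 0" --pt "-0.34 0.4 0 0" --pt "-0.34 0.4 0 0" --pt "-0.34 0.4 0 0" --pt "-0.34 0.4 0 0" --pt "0 0 0 0" --pt "0 0 0 0"

```text
time_s: 11.98
tcp_pos: [0.4446, -0.2669, 0.2096]
orientation: [0.979, 0.202, -0.0, -0.001]
ft_force: [0.1, 0.9, -0.3]
opening: 0.0178
gripper_force: 58.6
```

```bash
python3 look.py 2 370 200 480 300 250 310 370 440; python3 go.py .4442 -.2671 .062
python3 - <<'E'
from h import *
np.set_printoptions(precision=4,suppress=True)
a=np.load("t2.npz");im,D=a["im"],a["D"]
H,S,V=cv2.split(cv2.cvtColor(im,cv2.COLOR_BGR2HSV));P=cloud("top",D)
m=np.zeros((480,640),np.uint8);m[215:300,380:475]=1
n,l,s,c=cv2.connectedComponentsWithStats(m*((H>45)&(H<80)&(S>120)&(V>50)).astype(np.uint8))
for i in range(1,n):
    if s[i,4]>15:print(s[i,4],c[i],atz("top",*c[i],.088),np.median(P[l==i],0))
E
```

```text
t 12.075 tcp [ 0.4453 -0.2659  0.21  ] xang 23.4 tilt [-0.     0.001 -1.   ]
shares [-0.015  0.008  1.48 ] F [0.2 1.1 0.1] open 0.0188 j [ 0.69  0.18 -0.24  1.68  0.04  1.29 -0.72]
62 [437.2581 233.8387] [ 0.5296 -0.2939  0.088 ] [ 0.5292 -0.2935  0.0897]
62 [412.3387 244.9516] [ 0.5063 -0.2394  0.088 ] [ 0.5059 -0.2389  0.0897]
```

View pics/l2.png

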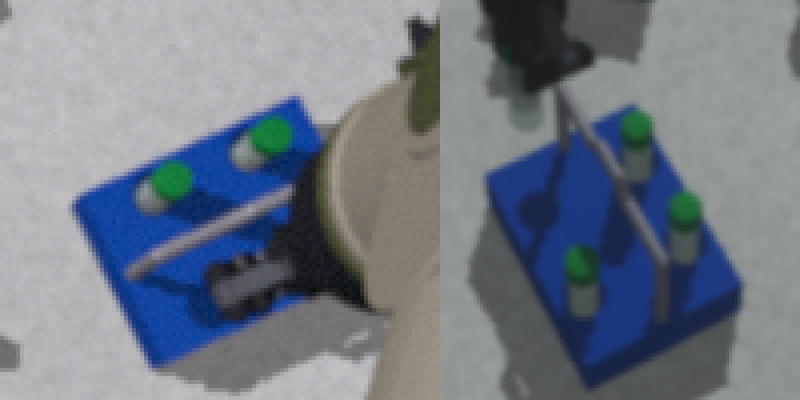

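move_arm --pt "0 0 0.3 0" --pt "0 0 0.4 0" --pt "0 0 0.3 0" --pt "0 0 0.1 0" --pt "0 0 0.1 0" --pt "0 0 0.1 0"

```text
time_s: 12.82
tcp_pos: [0.4457, -0.2677, 0.0809]
orientation: [0.979, 0.202, 0.001, 0.001]
ft_force: [-0.1, 0.2, -0.9]
opening: 0.0183
gripper_force: 58.7
```

move_arm --pt "0 0 0.05 0" --pt "0 0 0.05 0" --pt "0 0 0.05 0" --pt "0 0 0.05 0" --pt "0 0 0 0"

```text
time_s: 13.45
tcp_pos: [0.4456, -0.2678, 0.0618]
orientation: [0.979, 0.202, 0.001, 0.001]
ft_force: [-4.4, 3.2, 13.4]
opening: 0.0183
gripper_force: 60.3
```

```bash
python3 go.py .4442 -.2671 .062
```

```text
t 13.45 tcp [ 0.4456 -0.2678  0.0618] xang 23.26 tilt [ 0.002 -0.001 -1.   ]
shares [-0.011 -0.012 -0.002] F [-4.4  3.2 13.4] open 0.0183 j [ 0.68  0.32 -0.24  1.86  0.09  0.97 -0.76]
```

move_arm --pt "0 0 0.01 0" --pt "0 0 0 0"

```text
time_s: 13.7
tcp_pos: [0.4459, -0.2678, 0.0617]
orientation: [0.979, 0.202, 0.001, 0.001]
ft_force: [-6.0, 4.0, 21.3]
opening: 0.0185
gripper_force: 61.5
```

move_arm --pt "0 0 0 0" --pt "0 0 0 0" --pt "0 0 0 0" --pt "0 0 -0.3 0" --pt "0 0 -0.4 0" --pt "0 0 -0.4 0" --pt "0 0 -0.4 0" --pt "0.335 -0.085 0 0" --claw -0.1

```text
time_s: 14.7
tcp_pos: [0.4726, -0.2497, 0.213]
orientation: [0.98, 0.199, 0.002, 0.003]
ft_force: [1.3, 0.7, -0.1]
opening: 0.0381
gripper_force: 0.0
```

move_arm --pt "0 0 0 -0.056" --pt "0 0 0 -0.056" --pt "0 0 0 -0.056" --pt "0 0 0 -0.056" --pt "0 0 0 -0.056" --pt "0 0 0 -0.056" --pt "0 0 0 -0.056" --pt "0 0 0 -0.056" --claw -0.4

```text
time_s: 15.7
tcp_pos: [0.4721, -0.2465, 0.209]
orientation: [0.614, 0.789, 0.0, -0.0]
ft_force: [0.2, -0.6, -0.9]
opening: 0.0256
gripper_force: 0.0
```

move_arm --pt "0 0 0 -0.056" --pt "0 0 0 0" --pt "0 0 0 0"

```text
time_s: 16.08
tcp_pos: [0.4721, -0.2466, 0.2091]
orientation: [0.547, 0.837, 0.0, -0.0]
ft_force: [0.4, -0.4, 0.9]
opening: 0.0252
gripper_force: 0.0
```

```bash
python3 go.py .472 -.246 .095; python3 look.py 3 370 200 480 300 250 310 370 440
python3 - <<'E'
from h import *
np.set_printoptions(precision=4,suppress=True)
a=np.load("s3.npz");P=cloud("side",a["D"])
m=np.zeros((480,640),bool);m[320:440,255:365]=1
m&=(P[...,2]>.105)&(P[...,2]<.14)&(a["D"]>0)
q=P[m];n=np.array([np.cos(np.radians(23.85)),np.sin(np.radians(23.85))]);t=np.array([-n[1],n[0]])
d=q[:,:2]-[.4874,-.2808]
X,Y=d@n,d@t
k=abs(X)<.02
for lo in np.arange(-.07,.07,.01):
    s=k&(Y>=lo)&(Y<lo+.01)
    if s.any():print(lo.round(3),s.sum(),np.median(X[s]),q[s,2].max())
H,S,V=cv2.split(cv2.cvtColor(a["im"],cv2.COLOR_BGR2HSV))
m=np.zeros((480,640),np.uint8);m[320:440,255:365]=1
n,l,s,c=cv2.connectedComponentsWithStats(m*((H>45)&(H<80)&(S>120)&(V>50)).astype(np.uint8))
for i in range(1,n):
    if s[i,4]>15:print(s[i,4],c[i],atz("side",*c[i],.086),np.percentile(P[l==i][:,2],90))
E
```

```text
t 16.075 tcp [ 0.4721 -0.2466  0.2091] xang 113.74 tilt [-0.  0. -1.]
shares [0.006 0.002 1.141] F [ 0.4 -0.4  0.9] open 0.0252 j [ 0.79  0.23 -0.43  1.64  0.1   1.29  0.76]
-0.07 27 -0.0007996249012395991 0.11863053675257124
-0.06 27 -0.0014451717672705649 0.12025323755438821
-0.05 25 -0.0005557719454215678 0.11953086099254003
-0.04 27 -0.0007320915859656299 0.1189528376971429
-0.03 32 -0.0012112635050414416 0.1227171760798314
-0.02 34 -0.0003770719784150006 0.13210655478025224
-0.01 25 -0.0006946594649215162 0.13062499689361667
0.0 23 -0.0013978860989480243 0.13083423232147576
0.01 15 -0.001888788849273598 0.12907610050858154
0.02 23 -0.000589621137888507 0.11771684410385284
0.03 23 -0.0011433736589353813 0.11974251829291498
0.04 21 -0.0016114647017587643 0.12108992826935105
0.05 26 -0.0009242874060797107 0.11865771005046095
0.06 5 -0.001065857699484002 0.11740208577064387
76 [313.5    351.7632] [ 0.5073 -0.2432  0.086 ] 0.09142641172961369
87 [280.2414 367.8851] [ 0.4455 -0.2701  0.086 ] 0.09095920289676068
85 [329.2235 378.2706] [ 0.5308 -0.2975  0.086 ] 0.09124478297990482
83 [295.3614 396.0241] [ 0.4691 -0.3255  0.086 ] 0.09191802487100889
```

View pics/l3.png

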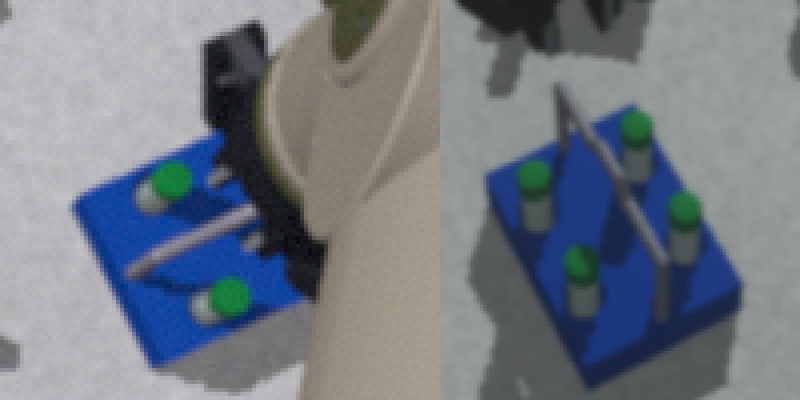

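move_arm --pt "0 0 0.4 0" --pt "0 0 0.4 0" --pt "0 0 0.24 0" --pt "0 0 0.1 0" --pt "0 0 0 0"

```text
time_s: 16.8
tcp_pos: [0.4722, -0.2465, 0.0953]
orientation: [0.545, 0.838, 0.0, -0.0]
ft_force: [-0.8, 0.2, -0.4]
opening: 0.0254
gripper_force: 0.0
```

move_arm --pt "0 0 0 0" --pt "0 0 0 0" --pt "0 0 0 0" --pt "0 0 0 0" --pt "0 0 0 0" --claw -1

```text
time_s: 17.42
tcp_pos: [0.473, -0.247, 0.0966]
orientation: [0.545, 0.838, 0.0, 0.001]
ft_force: [-1.4, 0.8, 6.8]
opening: 0.0054
gripper_force: 58.8
```

move_arm --pt "0 0 -0.05 0" --pt "0 0 -0.1 0" --pt "0 0 -0.15 0" --pt "0 0 -0.2 0" --pt "0 0 0 0" --pt "0 0 0 0"

```text
time_s: 18.18
tcp_pos: [0.4719, -0.2465, 0.145]
orientation: [0.545, 0.839, -0.0, -0.0]
ft_force: [-0.9, 0.1, -4.6]
opening: 0.0056
gripper_force: 58.4
```

```bash
python3 go.py .472 -.246 .225; python3 look.py 4 370 200 480 300 250 310 370 440
```

```text
t 18.175 tcp [ 0.4719 -0.2465  0.145 ] xang 113.97 tilt [-0.  0. -1.]
shares [ 0.004  0.003 -0.8  ] F [-0.9  0.1 -4.6] open 0.0056 j [ 0.79  0.28 -0.43  1.73  0.12  1.16  0.74]
```

View pics/l4.png

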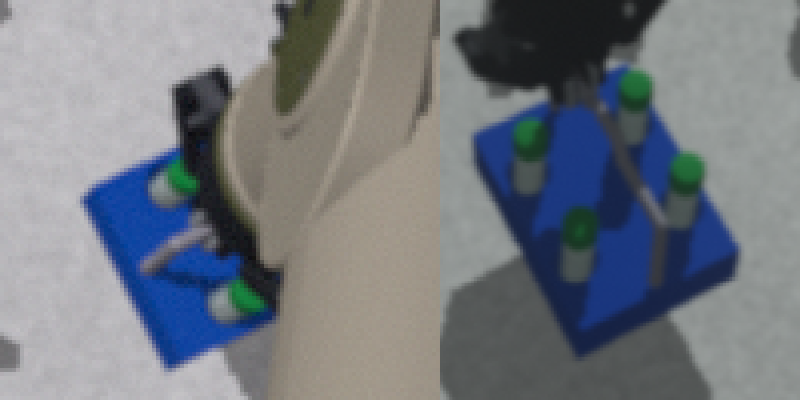

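move_arm --pt "0 0 -0.3 0" --pt "0 0 -0.3 0" --pt "0 0 -0.2 0" --pt "0 0 0 -0.05" --pt "0 0 0 -0.055" --pt "0 0 0 -0.055" --pt "0 0 0 -0.055"

```text
time_s: 19.15
tcp_pos: [0.4718, -0.2464, 0.2244]
orientation: [0.233, 0.972, 0.0, -0.001]
ft_force: [-0.3, -0.5, -5.2]
opening: 0.0054
gripper_force: 58.8
```

move_arm --pt "0.1 0.2 0 0" --pt "0.18 0.4 0 0" --pt "0.2 0.44 0 0" --pt "0.2 0.44 0 0" --pt "0.2 0.44 0 0" --pt "0.18 0.4 0 0" --pt "0.15 0.3 0 0" --pt "0 0.1 0 0"

```text
time_s: 20.15
tcp_pos: [0.4884, 0.0549, 0.2252]
orientation: [0.235, 0.972, 0.0, -0.0]
ft_force: [1.1, -0.2, -3.9]
opening: 0.0058
gripper_force: 58.8
```

move_arm --pt "0 0.2 0 0" --pt "0 0.3 0 0" --pt "0 0.15 0 0" --pt "0 0 0 0" --pt "0 0 0 0" --pt "0 0 0 0"

```text
time_s: 20.9
tcp_pos: [0.5193, 0.1071, 0.2253]
orientation: [0.237, 0.971, -0.0, 0.0]
ft_force: [-0.4, -0.1, -4.0]
opening: 0.0053
gripper_force: 58.8
```

```bash
python3 go.py .547 .160 .225; python3 look.py 5 130 130 340 300 200 80 420 280
cat > tilt.py <<'E'
from h import *
import sys
np.set_printoptions(precision=4,suppress=True)
n,x,y,z=sys.argv[1],*map(float,sys.argv[2:5])
for cam in("top","side"):
    a=np.load(f"{cam[0]}{n}.npz");P=cloud(cam,a["D"]);H,S,V=cv2.split(cv2.cvtColor(a["im"],cv2.COLOR_BGR2HSV))
    m=(H>100)&(H<130)&(S>150)&(np.hypot(P[...,0]-x,P[...,1]-y)<.11)&(abs(P[...,2]-z)<.03)
    q=P[m]
    for _ in range(4):
        A=np.c_[q[:,:2]-[x,y],np.ones(len(q))];c=np.linalg.lstsq(A,q[:,2],rcond=None)[0];q=q[abs(A@c-q[:,2])<.006]
    r=cv2.minAreaRect((q[:,:2]*1000).astype(np.float32))
    print(cam,len(q),"slopes",c,"rect",r)
E
python3 tilt.py 5 .55 .08 .17
```

```text
t 20.9 tcp [0.5193 0.1071 0.2253] xang 152.57 tilt [-0.    -0.001 -1.   ]
shares [-0.002  0.597  0.003] F [-0.4 -0.1 -4. ] open 0.0053 j [ 0.38  0.26 -0.77  1.61  0.19  1.34  0.68]
top 832 slopes [-0.0302 -0.0035  0.1675] rect ((584.3665771484375, 48.315391540527344), (131.63902282714844, 65.3546371459961), 22.60904884338379)
side 1264 slopes [-0.015   0.0327  0.166 ] rect ((551.5924072265625, 85.88167572021484), (108.74431610107422, 134.00563049316406), 62.78036880493164)
```

View pics/l5.png

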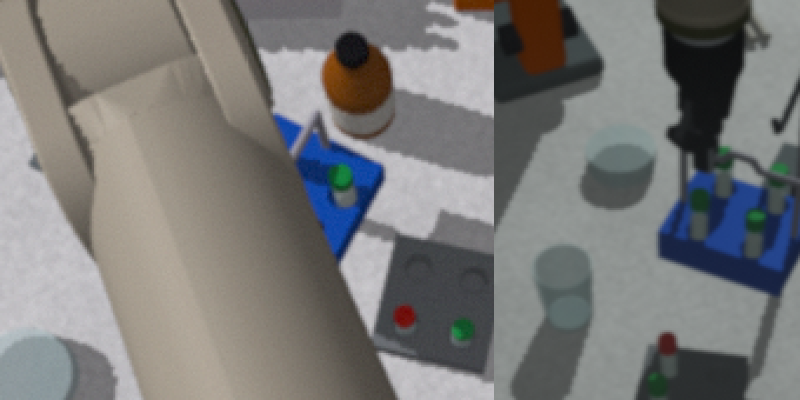

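move_arm --pt "0 0.15 0 0" --pt "0 0.25 0 0" --pt "0 0.25 0 0" --pt "0 0.25 0 0" --pt "0 0.15 0 0" --pt "0 0.05 0 0" --pt "0 0 0 0" --pt "0 0 0 0"

```text
time_s: 22.0
tcp_pos: [0.57, 0.2051, 0.2254]
orientation: [0.237, 0.972, -0.0, 0.0]
ft_force: [1.1, -0.1, -5.3]
opening: 0.0055
gripper_force: 58.8
```

```bash
python3 go.py .5703 .2043 .178; python3 look.py 6 130 130 340 300 300 80 420 200; python3 tilt.py 6 .604 .187 .17
```

```text
t 22.0 tcp [0.57   0.2051 0.2254] xang 152.6 tilt [ 0.    -0.001 -1.   ]
shares [-0.006 -0.005  0.474] F [ 1.1 -0.1 -5.3] open 0.0055 j [ 0.15  0.45 -0.76  1.41  0.31  1.41  0.48]
top 941 slopes [-0.0234  0.0069  0.1674] rect ((625.2755737304688, 173.67010498046875), (103.84100341796875, 81.31602478027344), 61.73974609375)
side 994 slopes [-0.0095  0.0534  0.1662] rect ((601.436767578125, 183.43099975585938), (106.55195617675781, 134.68075561523438), 62.09046936035156)
```

View pics/l6.png

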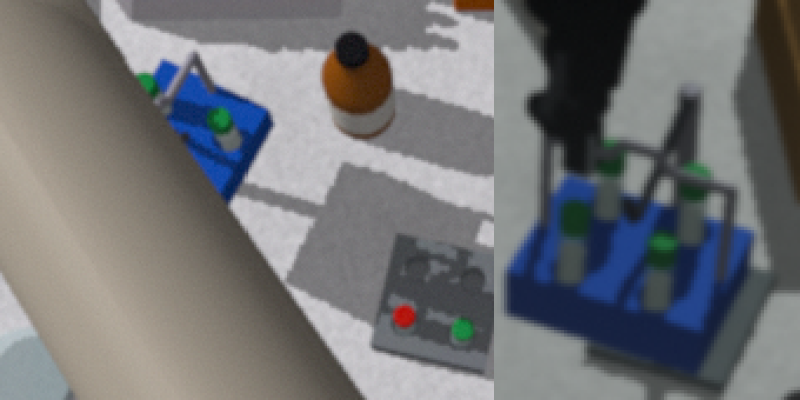

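Run:
```python
from h import *
np.set_printoptions(precision=4,suppress=True)
for n,X in dict(tip=[.5935,.166,.232],seat=[.604,.187,.2],post=[.648,.271,.23],eye=[.604,.187,.255]).items(): print(n,proj("side",X))
a=np.load("s6.npz");P=cloud("side",a["D"])
s0=np.load("side0.npz");P0=cloud("side",s0["D"])
d=np.array([-.46,-.888]);
q=P0[100:180,320:380].reshape(-1,3);q=q[(q[:,2]>.12)&(q[:,2]<.3)];r=(q[:,:2]-[.648,.271])@d;
for lo in np.arange(-.01,.14,.01):
    k=(r>=lo)&(r<lo+.01)
    if k.any():print("hook",lo.round(2),k.sum(),q[k].mean(0),q[k,2].min())
q=P[100:180,320:380].reshape(-1,3);q=q[(q[:,2]>.237)&(q[:,2]<.275)]
r=(q[:,:2]-[.648,.271])@d;s=(q[:,:2]-[.604,.187])@[-.888,.46]
k=(r>.06)&(abs(s)<.07)
for lo in np.arange(-.07,.04,.01):
    j=k&(s>=lo)&(s<lo+.01)
    if j.any():print("bar",lo.round(2),j.sum(),"r",np.median(r[j]),"z",np.median(q[j,2]))
```

```text
tip [338.7359 138.6539]
seat [342.0645 143.2363]
post [358.1601 106.21  ]
eye [343.0299 123.1672]
hook -0.01 23 [0.6522 0.2715 0.1996] 0.12119530385562464
hook 0.0 221 [0.647  0.2654 0.1749] 0.12069869256138867
hook 0.01 20 [0.6427 0.258  0.2173] 0.17940171048565082
hook 0.02 16 [0.6368 0.2485 0.2209] 0.21573132583170473
hook 0.03 12 [0.6322 0.2398 0.2181] 0.21306949476132916
hook 0.04 18 [0.6286 0.2307 0.2154] 0.2101816774833686
hook 0.05 17 [0.623  0.22   0.2121] 0.20730788467714545
hook 0.06 13 [0.6191 0.2127 0.2094] 0.20434361993336136
hook 0.07 13 [0.6143 0.2037 0.207 ] 0.20229821363829187
hook 0.08 15 [0.611  0.1954 0.2052] 0.20073811719934134
hook 0.09 10 [0.6069 0.1869 0.2045] 0.202013085575083
hook 0.1 5 [0.6026 0.177  0.2046] 0.20329143704495584
hook 0.11 20 [0.5976 0.1671 0.2181] 0.20546199721900332
hook 0.12 9 [0.5938 0.1625 0.2292] 0.22455085222821378
bar -0.07 11 r 0.0966204294414673 z 0.2402948965613512
bar -0.06 19 r 0.09880423545852453 z 0.2409755926175094
bar -0.05 17 r 0.09912925580419603 z 0.24204890102502405
bar -0.04 17 r 0.0977443264402639 z 0.2420329561265718
bar -0.03 17 r 0.09766027969047013 z 0.24176401781805928
bar -0.02 29 r 0.09760355794493442 z 0.24914908297808502
bar -0.01 17 r 0.09656757932142865 z 0.2537422841838659
bar 0.0 18 r 0.09679784748068285 z 0.25427159957439693
bar 0.01 24 r 0.09761464782117704 z 0.249167493420059
bar 0.02 86 r 0.09793379459914552 z 0.25710621180548815
bar 0.03 46 r 0.10993081737625321 z 0.24845398745405867
bar 0.04 26 r 0.11100368829793231 z 0.24884070230507713
```

move_arm --pt "-0.02 0 0.1 0" --pt "0 0 0.1 0" --pt "0 0 0.1 0" --pt "0 0 0.06 0" --pt "0 0 0 0" --pt "0 0 0 0"

```text
time_s: 22.85
tcp_pos: [0.5719, 0.2054, 0.1897]
orientation: [0.236, 0.972, 0.0, 0.0]
ft_force: [0.2, -0.4, -3.9]
opening: 0.0058
gripper_force: 58.8
```

move_arm --pt "0 0 0.03 0" --pt "0 0 0.02 0" --pt "0 0 0.02 0" --pt "0 0 0 0"

```text
time_s: 23.35
tcp_pos: [0.5716, 0.2051, 0.1821]
orientation: [0.236, 0.972, -0.0, -0.0]
ft_force: [-0.1, -0.4, -5.1]
opening: 0.0057
gripper_force: 58.8
```

move_arm --pt "0 0 0.02 0" --pt "0 0 0 0" --pt "0 0 0 0"

```text
time_s: 23.72
tcp_pos: [0.5719, 0.2052, 0.1806]
orientation: [0.236, 0.972, 0.0, 0.0]
ft_force: [0.7, 0.5, -2.3]
opening: 0.0056
gripper_force: 59.1
```

move_arm --pt "0 0 0.01 0" --pt "0 0 0 0" --pt "0 0 0 0"

```text
time_s: 24.1
tcp_pos: [0.572, 0.2053, 0.1798]
orientation: [0.236, 0.972, 0.0, 0.0]
ft_force: [0.6, 0.5, 0.6]
opening: 0.0056
gripper_force: 59.5
```

move_arm --pt "0 0 0.01 0" --pt "0 0 0 0" --pt "0 0 0 0"

```text
time_s: 24.48
tcp_pos: [0.5722, 0.2053, 0.1789]
orientation: [0.236, 0.972, 0.0, 0.001]
ft_force: [1.8, 0.5, 3.9]
opening: 0.0056
gripper_force: 60.0
```

```bash
python3 go.py .5703 .2043 .178; python3 look.py 7 130 130 340 300 300 80 420 200;python3 tilt.py 7 .604 .187 .125
```

```text
t 24.475 tcp [0.5722 0.2053 0.1789] xang 152.67 tilt [ 0.001  0.    -1.   ]
shares [ 0.012 -0.018  0.009] F [1.8 0.5 3.9] open 0.0056 j [ 0.15  0.48 -0.75  1.47  0.33  1.32  0.46]
top 821 slopes [0.0206 0.0083 0.1229] rect ((633.5081176757812, 172.4200439453125), (104.3968276977539, 75.17341613769531), 61.54108428955078)
side 1065 slopes [0.0297 0.0439 0.1213] rect ((608.2764892578125, 184.75347900390625), (108.22152709960938, 135.3270263671875), 63.461002349853516)
```

View pics/l7.png

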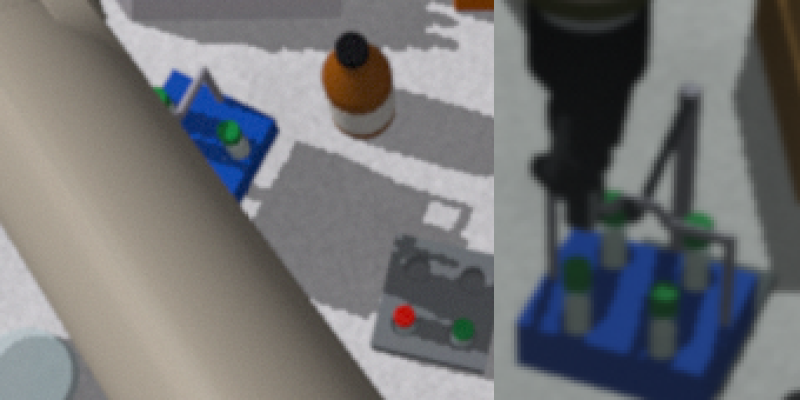

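move_arm --pt "0 0 -0.01 0" --pt "0 0 0 0" --pt "0 0 0 0"

```text
time_s: 24.95
tcp_pos: [0.5719, 0.2051, 0.1793]
orientation: [0.236, 0.972, 0.0, 0.0]
ft_force: [3.4, 0.2, 3.4]
opening: 0.0058
gripper_force: 59.8
```

move_arm --pt "0 0 0 0" --pt "0 0 0 0" --pt "0 0 0 0" --pt "0 0 0 0" --pt "0 0 0 0" --pt "0 0 0 0" --claw -0.5

```text
time_s: 25.7
tcp_pos: [0.5717, 0.2052, 0.1794]
orientation: [0.236, 0.972, 0.0, -0.0]
ft_force: [-0.1, 0.4, 0.1]
opening: 0.0217
gripper_force: 0.0
```

```bash
python3 go.py .5703 .2043 .178; python3 look.py 8 130 130 340 300 300 80 420 200;python3 tilt.py 8 .604 .187 .125
```

```text
t 25.7 tcp [0.5717 0.2052 0.1794] xang 152.67 tilt [-0.  0. -1.]
shares [ 0.008 -0.014  0.014] F [-0.1  0.4  0.1] open 0.0217 j [ 0.15  0.48 -0.75  1.47  0.33  1.32  0.46]
top 797 slopes [0.0051 0.0067 0.1231] rect ((631.9254760742188, 172.02145385742188), (103.52264404296875, 74.70418548583984), 62.058536529541016)
side 1010 slopes [0.0152 0.0431 0.1216] rect ((606.1209106445312, 183.87518310546875), (109.00994110107422, 133.7718505859375), 62.70816421508789)
```

View pics/l8.png

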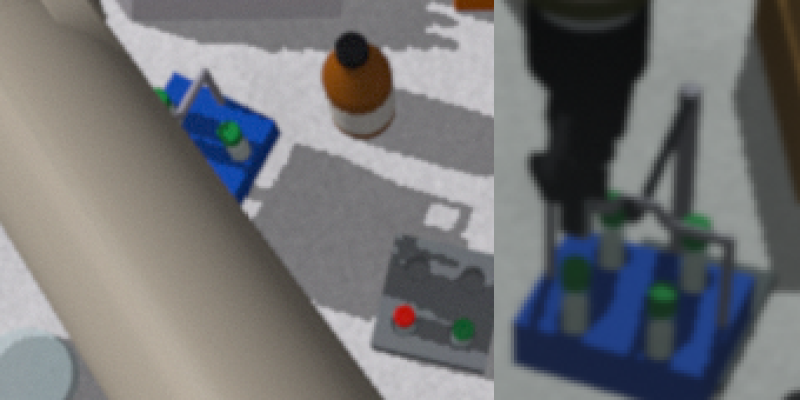

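move_arm --pt "0 0 -0.1 0" --pt "0 0 -0.1 0" --pt "0 0 -0.2 0" --pt "0 0 -0.3 0" --pt "0 0 -0.3 0" --pt "0 0 -0.3 0" --pt "0 0 0 0"

```text
time_s: 26.68
tcp_pos: [0.5725, 0.2061, 0.313]
orientation: [0.236, 0.972, 0.002, 0.002]
ft_force: [-0.4, 0.3, -1.0]
opening: 0.0213
gripper_force: 0.0
```

move_arm --pt "0 -0.4 0 0" --pt "0 -0.4 0 0" --pt "0 -0.4 0 0" --pt "0 0 0 0" --pt "0 0 0 0" --pt "0 0 0 0" --pt "0 0 0 0" --pt "0 0 0 0"

```text
time_s: 27.68
tcp_pos: [0.5166, 0.0992, 0.3092]
orientation: [0.236, 0.972, 0.0, -0.0]
ft_force: [-1.1, 0.4, 0.1]
opening: 0.0213
gripper_force: 0.0
```

move_arm --pt "0 0 0 0" --pt "0 0 0 0" --pt "0 0 0 0" --pt "0 0 0 0" --pt "0 0 0 0" --pt "0 0 0 0" --pt "0 0 0 0" --pt "0 0 0 0"

```text
time_s: 28.68
tcp_pos: [0.5166, 0.0986, 0.3093]
orientation: [0.236, 0.972, 0.0, 0.0]
ft_force: [0.8, 0.1, -0.2]
opening: 0.0215
gripper_force: 0.0
```

```bash
python3 go.py .5703 .2043 .178; python3 look.py 9 100 80 380 300 180 60 420 300;python3 tilt.py 9 .604 .187 .125
```

```text
t 28.675 tcp [0.5166 0.0986 0.3093] xang 152.67 tilt [ 0.  0. -1.]
shares [0.008 1.186 1.313] F [ 0.8  0.1 -0.2] open 0.0215 j [ 0.4   0.21 -0.78  1.47  0.15  1.51  0.72]
top 0 slopes [0. 0. 0.] rect ((0.0, 0.0), (0.0, 0.0), 0.0)
side 980 slopes [0.0147 0.042  0.1215] rect ((605.7566528320312, 183.81617736816406), (108.21764373779297, 134.03775024414062), 63.07207107543945)
```

move_arm --pt "0 0 0 0" --pt "0 0 0 0" --pt "0 0 0 0" --pt "0 0 0 0" --pt "0 0 0 0" --pt "0 0 0 0" --pt "0 0 0 0" --pt "0 0 0 0"

```text
time_s: 29.78
tcp_pos: [0.5166, 0.0985, 0.3093]
orientation: [0.236, 0.972, 0.0, 0.0]
ft_force: [0.9, -0.1, 0.2]
opening: 0.0213
gripper_force: 0.0
```

```bash
python3 look.py 10 100 80 380 300 180 60 420 300;python3 tilt.py 10 .604 .187 .125
```

```text
top 0 slopes [0. 0. 0.] rect ((0.0, 0.0), (0.0, 0.0), 0.0)
side 1001 slopes [0.0169 0.0434 0.1215] rect ((606.0390014648438, 183.23968505859375), (108.39899444580078, 133.67355346679688), 63.22923278808594)
```

View pics/l10.png

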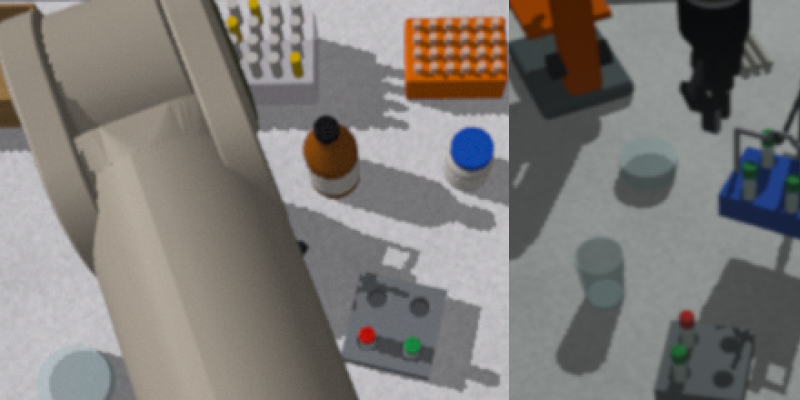

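The last picture shows the full carrier hanging still on the hook. The red-capped standard and one green spare are still in the rack, and the bottle, jar, beaker and petri dishes haven't been disturbed.

```bash
python3 -c "
from bench import ticket;print(ticket.close_job())"
```

```text
the job is handed in; nothing more can be done
None
```

The job is handed in: both empty pockets are filled and pushed down, the full carrier hangs level and still on the hook clear of the bench, the red-capped standard and one spare are still in the rack, and no bystander in view had moved in the last picture (the flask was out of frame but away from the arm's path).

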